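Wind up a screw lift and push a bearing block onto the machine table

ROBOT

A 6-joint arm with a two-finger parallel gripper is mounted at the origin on a cart in front of the work surface, level with it; the furniture and walls round the work are solid. World frame = base frame: x ahead of the robot, y to its left, z up, the work surface at z = 0. Lengths are in m, angles in rad, forces in N, time in s.
With the tool pointing down it reaches from about 0.4 to 0.825 m from the base axis. Payload 7 kg.
Tool frame: the origin (TCP) lies midway between the tips of the shut fingers; the grasp point (between the pads) lies 19 mm behind it (bot.hold_point_z is the distance from the TCP to the grasp point, in m); z points along the fingers, y is the line along which they close (so a half turn about z gives the same grasp; the last joint's range is limited). The gripper opens to 88 mm and grips with 3 to 60 N. Pads are 19 mm wide; open, the fingers measure 130 mm over their backs; the gripper's body (78 mm by 193 mm) begins 47 mm behind the grasp point.
Start: joints at [1.478, 0.359, 0.012, 0, -1.224, -0.288], TCP at [0.251, 0.627, 0.19] pointing down, gripper open.
Joint ranges: [-3.07, 3.07], [-1.43, 2.12], [-1.02, 1.25], [-3.03, 1.67], [-3.05, -0], [-3.03, 3.03]. Speed limits (rad/s): [2.39, 2.39, 3.01, 3.14, 3.14, 3.14].

INTERFACE

Orientations are given as [roll, pitch, yaw] about the fixed x, y, z axes, in that order (R = Rz(yaw) Ry(pitch) Rx(roll)).
In Python, from bench import bot gives the robot as it stands. The module is installed in compiled form; this text tells all that it offers.
- The arm moves only by the tool carry_out, never from a script. Its argument "steps" is a list of rows, each an object of numbers: "dx", "dy", "dz": the shift along the tool's x, y, z in mm; "wx", "wy", "wz": the turn, a rotation vector about the tool's x, y, z in degrees; "claw": the closure in counts, from 0 (fully open) to 255 (shut). In form: [{"dx": .., "dy": .., "dz": .., "wx": .., "wy": .., "wz": .., "claw": ..}, ...]. A call has 1 to 20 rows; each row shifts and turns the commanded pose from where the row before left it, along the tool's axes as they then stand; what a row does not reach is not made up. A row lasts 1/10 s, in which the tool goes at most 50 mm and 8.59 degrees, less where a joint would pass 70% of its speed; a pose out of reach is approached as far as the arm can. A call with a gripper value outside its range is refused whole. The fingers move at their own pace and stop on an object; the grip force is fixed at half the most. Time passes only in rows, so rows that do not move let the fingers close. It gives the time, the measured TCP pose, the force, the opening and the grip force at its end, in the units of the state.
- bot.sense(): the state, without advancing time (a new reading comes with each control period).
- bot.snapshot(name): name is "side" or "top" or "wrist"; returns a dict with "image" (480x640x3 uint8, blue, green, red), "depth" (480x640 float32, m along the optical axis (not along the pixel's ray), 0 where there is no reading), "fx", "fy", "cx", "cy" (pixels), "rvec" (rotation vector, rad) and "tvec" (3), from world to camera coordinates, as OpenCV has them. Camera axes: x right, y down, z forward; pixel columns grow to the right and rows downward; lengths in m; the calibration is good to about 2 mm. The wrist camera is an equidistant fisheye: a pixel r from the principal point sees the ray r / f radians off the axis. A picture is of the moment at which its call begins.
- bot.job_done(): hands the job in; it is judged then, once.
Trained networks look in the newest picture that a camera, given by its name, has taken for a name from the list of things; names that differ only in an ending like _2 or _b are one class to them, and where a whole thing is asked for, a point or a joint stands for the part that bears it (a point fixed in the world has none). Each returns a list of dicts, best first, with "conf" (0 to 1); they miss things now and then, are a little off and sometimes report something else, mostly with a low value. They report only what shows in the picture. A call takes as long as a camera call. They do not tell look-alikes from the thing itself.
- bot.find_in(camera, thing): "point" ([x, y, z] in m, in world coordinates, good to about 4 mm: the middle of the surface that is visible of it).
- bot.landmark_of(camera, thing): "point" ([x, y, z] in m, in world coordinates, good to about 4 mm: a listed point, or the origin of a listed thing).
The state is a dict: "clock": time; "q": joint angles; "dq": joint speeds; "joint_efforts": joint torques, N m; "ee_pos": TCP position; "eef_rot": TCP orientation; "wrist_force": force on the tool from outside, world axes, zero at the start; "wrist_torque": the same for the moment, N m; "finger_gap": opening from 0.0 (shut) to 1.0 (fully open); "grip_force": force on a finger pad.
Only numpy, scipy, OpenCV 4.12 (cv2) and the standard library are available. Lean on these libraries where they do the work, as an engineer would, in place of code of your own. Each camera call takes 0.05 s, during which the arm holds its last target. There are 200 camera calls.

TASK

Wind the screw lift up with its crank until the lift plate is level with the slotted machine table beside it, keeping the loose crank down on its square shaft. Then, without lifting or tipping it, push the bearing block straight across onto the table until it stands against the fence at the far end, and let go. Leave the crank on its shaft, and the spanner, pliers and pipe elbow lying around the stand where they are.

Things in the scene. Friction and masses are not known exactly. Their poses are not given: they have to be found in the camera images.
- shaft_foot (a point): Foot of the upright square steel shaft (18 mm square, 30 mm tall) on the stand's right-hand gear housing: on its axis, on the collar where the crank rests, 60 mm above the bench. Fixed: does not turn with the shaft. Axes are the stand's: y runs from the shaft past the lift plate (middle at y = 165 mm) to the machine table (middle at y = 292 mm), both at x = 0; z up.
- crank_foot (a point): Loose dark steel crank, 0.45 kg, sitting by its weight alone on the square shaft: centre of its hub's underside. Hub 36 mm square, 32 mm tall, with a 20 mm square hole right through (about 9 degrees of play); flat arm 22 mm wide, 12 mm thick, along the crank's +x; z up. Fully down, this point is at shaft_foot.
- crank_handle (a point): Middle of the crank's upright black grip, a cylinder 24 mm in diameter, 60 mm tall, that revolves freely on its pin; 60 mm from the hub's axis along the crank's x, 47 mm above the crank's underside (it reaches from 17 to 77 mm above that). Axes as the crank's. Its circle passes 105 mm from the middle of the lift plate.
- shaft (a joint): Angle in rad through which the square shaft has been turned, 0 at the start; clockwise seen from above counts positive and raises the lift, 10 mm per full turn. It turns against about 0.2 N m of friction and stays where it is left; range -1 to 31.
- lift (a joint): Height in m of the lift plate above its starting height (top 85 mm above the bench at 0), geared to the shaft: 10 mm per turn, range -2 to 52 mm; it moves only with the shaft.
- lift_plate (a point): Centre of the top of the lift plate, a bare steel plate 110 x 110 x 10 mm that rises with the lift; axes as the stand's (y towards the machine table, z up). It starts 25 to 35 mm below the table's top.
- table_top (a point): Centre of the top of the fixed grey slotted machine table, 130 mm along x, 124 mm along y, 110 to 120 mm above the bench (it varies); y points from the lift plate to the fence. A steel fence, 12 mm thick, 30 mm high, stands across the far end, its near face at y = +53 mm. The near edge, at y = -62 mm, is bevelled and stands 10 mm from the lift plate's edge.
- bearing_mid (a point): Loose pillow-block bearing of dark steel, about 0.7 kg, on the lift plate: flat foot 100 mm (x) x 60 mm (y) x 16 mm; round housing 54 mm wide (x), 36 mm (y) in the middle, 62 mm high in all. The point is its centre, 31 mm above its underside; z up. Against the fence its centre is at y = +23 mm of the table.
- spanner_mid (a point): Open-ended steel spanner 194 mm long, 8 mm thick, on the bench in front of the stand; bystander.
- elbow_mid (a point): Brass-coloured pipe elbow, 57 x 57 x 30 mm, on the bench in front of the stand; bystander.
- pliers_mid (a point): Pliers with blue handles, 186 mm long, 11 mm thick, on the bench behind the stand; bystander.
There are look-alikes about, which are no part of the job. Leave any blue or green look-alike of the part that bears bearing_mid alone. Leave any orange look-alike of the part that bears crank_foot alone.

How it is judged:
By the outcome, as a careful person would: the job done as asked, in the order asked, and still so for the second after the job is handed in, with the robot touching nothing.
It also fails if it takes over 72 s, if anything falls off the work surface, if the arm or the gripper's body presses on something with over 40 N, if the wrist force passes 120 N, or if a joint passes its speed limit or range.

## Working session

There is one attempt and no reset: what is moved stays moved. The work goes in short steps, Python scripts to look and compute and a tool call to move; the robot and the scene stay as the last step left them, time stands still between calls to the robot, and variables do not carry over. Pictures are saved under pics/ and viewed, at most 10 in all, crops included, and the job is handed in when it is done.

Besides the shell and the picture viewer there is one more tool, called after "Emit:" as name(argument=value, ...) on one line, values as JSON. carry_out: Moves the arm, as the interface text tells. Its arguments: {"type":"object","properties":{"steps":{"type":"array"}},"required":["steps"]}

```bash
mkdir -p pics; cat > h.py <<'E'
import cv2,numpy as np
from bench import bot
def snap(c,n=None):
    s=bot.snapshot(c)
    if n: cv2.imwrite('pics/'+n+'.png',s['image'])
    return s
def px(s,p):
    return cv2.projectPoints(np.array([p],float),np.array(s['rvec']),np.array(s['tvec']),np.array([[s['fx'],0,s['cx']],[0,s['fy'],s['cy']],[0,0,1.]]),None)[0][0,0].round().tolist()
def world(s):
    R=cv2.Rodrigues(np.array(s['rvec'],float))[0];d=s['depth'];v,u=np.indices(d.shape)
    P=np.stack([(u-s['cx'])/s['fx']*d,(v-s['cy'])/s['fy']*d,d],-1)
    W=(P-np.array(s['tvec']).ravel())@R; W[d==0]=np.nan
    return W
E
python3 - <<'E'
from h import *
ss={c:snap(c,c+'0') for c in('top','side')}
cv2.imwrite('pics/both.png',np.vstack([cv2.resize(ss[c]['image'],(400,300)) for c in ss]))
for c in ss:
    for t in['shaft_foot','crank_foot','crank_handle','lift_plate','table_top','bearing_mid']:
        print(c,t,[(np.round(d['point'],3).tolist(),round(d['conf'],2),px(ss[c],d['point'])) for d in bot.landmark_of(c,t)])
    print(c,ss[c]['tvec'],ss[c]['rvec'])
E
```

```text
top shaft_foot [([0.544, -0.128, 0.059], 0.66, [362.0, 233.0])]
top crank_foot [([0.376, -0.233, 0.001], 0.82, [417.0, 323.0])]
top crank_handle [([0.342, -0.28, 0.045], 0.84, [449.0, 340.0])]
top lift_plate [([0.471, 0.149, 0.005], 0.5, [218.0, 280.0])]
top table_top [([0.592, 0.157, 0.108], 0.82, [204.0, 205.0])]
top bearing_mid [([0.329, -0.104, 0.034], 0.7, [353.0, 350.0]), ([0.578, 0.036, 0.116], 0.66, [271.0, 210.0]), ([0.531, -0.308, 0.03], 0.56, [454.0, 240.0])]
top [-0.02741717  0.52819375  0.85748864] [ 2.08617301 -2.14958083  0.21872056]
side shaft_foot [([0.547, -0.131, 0.06], 0.56, [346.0, 269.0])]
side crank_foot [([0.38, -0.234, -0.002], 0.81, [308.0, 367.0]), ([0.546, -0.135, 0.06], 0.76, [347.0, 270.0])]
side crank_handle [([0.489, -0.117, 0.108], 0.68, [318.0, 259.0]), ([0.34, -0.279, 0.049], 0.65, [304.0, 381.0])]
side lift_plate [([0.571, 0.033, 0.084], 0.67, [308.0, 214.0])]
side table_top [([0.594, 0.162, 0.114], 0.68, [284.0, 174.0])]
side bearing_mid [([0.325, -0.106, 0.033], 0.98, [243.0, 322.0]), ([0.536, -0.311, 0.03], 0.67, [405.0, 342.0]), ([0.58, 0.036, 0.116], 0.62, [310.0, 201.0])]
side [-0.45441321  0.25514444  0.75788886] [ 2.17704528 -0.70871038  0.33613241]
```

View pics/top0.png

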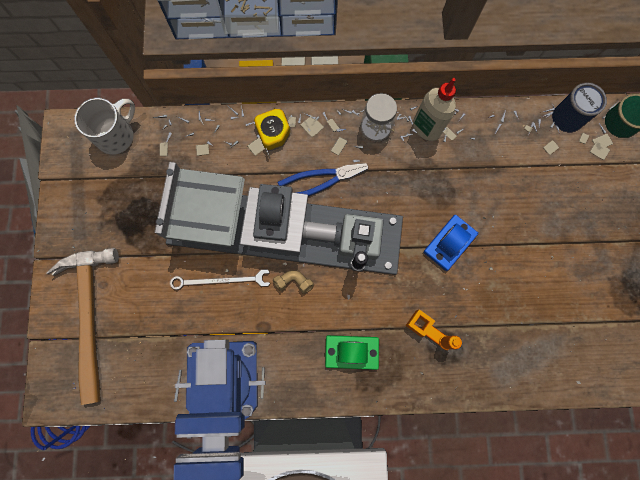

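View pics/side0.png

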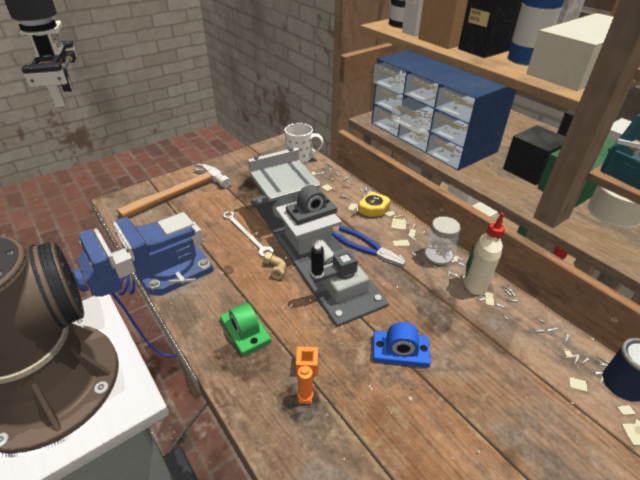

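The dark parts on the stand are the ones meant: crank hub at top (363,232) with its grip at (359,260), and the bearing at (271,210). The orange crank (435,330), the blue bearing (452,242) and the green one (352,352) are look-alikes. Next I measure with depth and confirm in a crop.

```bash
python3 - <<'E'
from h import *
s=snap('top');W=world(s);im=s['image']
cv2.imwrite('pics/crop.png',cv2.resize(im[150:290,150:420],None,fx=2.9,fy=2.9,interpolation=cv2.INTER_CUBIC))
def reg(c,r,z0,z1):
    m=(np.hypot(W[...,0]-c[0],W[...,1]-c[1])<r)&(W[...,2]>z0)&(W[...,2]<z1); return W[m]
def show(n,P):
    r=cv2.minAreaRect((P[:,:2]*1000).astype(np.float32)); print(n,len(P),'zmed',np.median(P[:,2]).round(4),np.percentile(P[:,2],[10,90]).round(4),'rect',np.round(r[0],1),np.round(r[1],1),round(r[2],1),'mean',P.mean(0).round(4))
show('table',reg((.593,.16),.085,.105,.124))
show('fence',reg((.6,.22),.1,.13,.16))
show('plate',reg((.572,.034),.085,.078,.092))
show('hub',reg((.545,-.13),.035,.083,.10))
show('handle',reg((.489,-.117),.04,.125,.15))
show('bearfoot',reg((.578,.036),.07,.095,.105))
show('housing',reg((.578,.036),.06,.115,.16))
print(bot.sense())
for t in['spanner_mid','elbow_mid','pliers_mid']: print(t,[(np.round(d['point'],3).tolist(),round(d['conf'],2)) for d in bot.landmark_of('top',t)])
E
```

```text
table 4793 zmed 0.1087 [0.1068 0.1109] rect [589.2 153.3] [120.5 130.5] 80.7 mean [0.5884 0.1556 0.109 ]
fence 605 zmed 0.1384 [0.1338 0.1415] rect [599.6 216.6] [ 13.3 130.1] 80.5 mean [0.5976 0.2156 0.138 ]
plate 1878 zmed 0.0836 [0.0815 0.0857] rect [570.5  33.4] [110.7 112.6] 80.5 mean [0.5596 0.0302 0.0836]
hub 400 zmed 0.09 [0.0875 0.0923] rect [ 542.7 -129.4] [36.  36.8] 78.4 mean [ 0.5421 -0.1293  0.0899]
handle 158 zmed 0.1358 [0.1331 0.1411] rect [ 483.7 -117.3] [21.9 22.8] 61.3 mean [ 0.4826 -0.1167  0.1361]
bearfoot 1047 zmed 0.0995 [0.0973 0.1017] rect [582.   50.9] [ 93.  100.1] 82.3 mean [0.5741 0.0334 0.0996]
housing 699 zmed 0.1409 [0.1261 0.1455] rect [579.   34.8] [39.4 52.6] 83.5 mean [0.5749 0.0338 0.1381]
{'clock': 0.75, 'q': array([ 1.47811680e+00,  3.58527686e-01,  1.18874993e-02,  1.28281223e-06,
       -1.22411826e+00, -2.88097969e-01]), 'dq': array([-7.02719574e-04, -6.43243968e-05,  1.84880713e-04,  1.14069895e-03,
       -8.22884453e-04,  6.57509306e-05]), 'joint_efforts': array([-2.00500540e-05, -5.82231045e+01,  2.93257284e+01,  7.00091153e+00,
        1.23644318e-02, -2.33018289e-05]), 'ee_pos': array([0.25086812, 0.62661174, 0.19020282]), 'eef_rot': array([-3.14155599e+00,  9.60698040e-06, -3.80777063e-01]), 'wrist_force': array([0.28883911, 0.06799865, 0.21179033]), 'wrist_torque': array([ 0.0178963 , -0.00886084, -0.00816168]), 'grip_force': 0.0, 'finger_gap': 0.9990049374457427}
spanner_mid [([0.474, 0.148, 0.007], 0.9)]
elbow_mid [([0.454, 0.004, 0.008], 0.85)]
pliers_mid [([0.669, -0.056, 0.007], 0.71)]
```

View pics/crop.png

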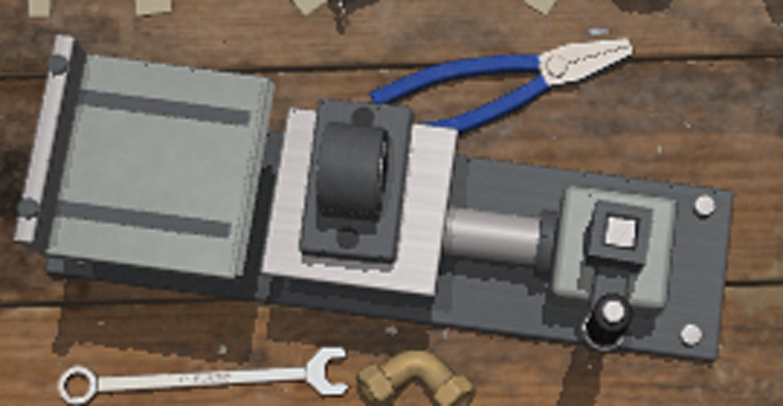

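The crop confirms the dark crank: hub at crop (620,232), grip at (610,315). It also shows the dark bearing on the bare plate at (357,180). Stand yaw is about -9.5°, and the table is about 25 mm above the plate. Moving over at height.

Emit:
carry_out(steps=[{"dz": -45},{"dz": -45},{"dx": 38.5,"dy": 12.5},{"dx": 38.5,"dy": 12.5},{"dx": 38.5,"dy": 12.5},{"dx": 38.5,"dy": 12.5},{"dx": 38.5,"dy": 12.5},{"dx": 38.5,"dy": 12.5},{"dx": 38.5,"dy": 12.5},{"dx": 38.5,"dy": 12.5},{"dx": 25.5,"dy": 30},{"dx": 25.5,"dy": 30},{"dx": 25.5,"dy": 30},{"dx": 25.5,"dy": 30},{"dx": 25.5,"dy": 30},{"dx": 25.5,"dy": 30},{"dx": 25.5,"dy": 30},{"dx": 25.5,"dy": 30}])

```text
validation failed for argument at $.st...
```

Emit:
carry_out(steps=[{"wz": 7.77},{"wz": 7.77},{"wz": 7.77},{"wz": 7.77},{"wz": 7.77},{"wz": 7.77},{"wz": 7.77},{"wz": 7.77},{"wz": 7.77},{"wz": 7.77},{}])

```text
validation failed for argument at $.st...
```

Emit:
carry_out(steps=[{"dx": 0,"dy": 0,"dz": -45,"wx": 0,"wy": 0,"wz": 0,"claw": 0},{"dx": 0,"dy": 0,"dz": -45,"wx": 0,"wy": 0,"wz": 0,"claw": 0},{"dx": 38.5,"dy": 12.5,"dz": 0,"wx": 0,"wy": 0,"wz": 0,"claw": 0},{"dx": 38.5,"dy": 12.5,"dz": 0,"wx": 0,"wy": 0,"wz": 0,"claw": 0},{"dx": 38.5,"dy": 12.5,"dz": 0,"wx": 0,"wy": 0,"wz": 0,"claw": 0},{"dx": 38.5,"dy": 12.5,"dz": 0,"wx": 0,"wy": 0,"wz": 0,"claw": 0},{"dx": 38.5,"dy": 12.5,"dz": 0,"wx": 0,"wy": 0,"wz": 0,"claw": 0},{"dx": 38.5,"dy": 12.5,"dz": 0,"wx": 0,"wy": 0,"wz": 0,"claw": 0},{"dx": 38.5,"dy": 12.5,"dz": 0,"wx": 0,"wy": 0,"wz": 0,"claw": 0},{"dx": 38.5,"dy": 12.5,"dz": 0,"wx": 0,"wy": 0,"wz": 0,"claw": 0},{"dx": 25.5,"dy": 30,"dz": 0,"wx": 0,"wy": 0,"wz": 0,"claw": 0},{"dx": 25.5,"dy": 30,"dz": 0,"wx": 0,"wy": 0,"wz": 0,"claw": 0},{"dx": 25.5,"dy": 30,"dz": 0,"wx": 0,"wy": 0,"wz": 0,"claw": 0},{"dx": 25.5,"dy": 30,"dz": 0,"wx": 0,"wy": 0,"wz": 0,"claw": 0},{"dx": 25.5,"dy": 30,"dz": 0,"wx": 0,"wy": 0,"wz": 0,"claw": 0},{"dx": 25.5,"dy": 30,"dz": 0,"wx": 0,"wy": 0,"wz": 0,"claw": 0},{"dx": 25.5,"dy": 30,"dz": 0,"wx": 0,"wy": 0,"wz": 0,"claw": 0},{"dx": 25.5,"dy": 30,"dz": 0,"wx": 0,"wy": 0,"wz": 0,"claw": 0}])

```text
clock: 2.7
ee_pos: [0.6001, 0.1191, 0.2804]
eef_rot: [-3.141, -0.0, -0.381]
wrist_force: [0.0, 0.2, 0.2]
finger_gap: 1.004
grip_force: 0.0
```

Emit:
carry_out(steps=[{"dx": 0,"dy": 0,"dz": 0,"wx": 0,"wy": 0,"wz": 7.77,"claw": 0},{"dx": 0,"dy": 0,"dz": 0,"wx": 0,"wy": 0,"wz": 7.77,"claw": 0},{"dx": 0,"dy": 0,"dz": 0,"wx": 0,"wy": 0,"wz": 7.77,"claw": 0},{"dx": 0,"dy": 0,"dz": 0,"wx": 0,"wy": 0,"wz": 7.77,"claw": 0},{"dx": 0,"dy": 0,"dz": 0,"wx": 0,"wy": 0,"wz": 7.77,"claw": 0},{"dx": 0,"dy": 0,"dz": 0,"wx": 0,"wy": 0,"wz": 7.77,"claw": 0},{"dx": 0,"dy": 0,"dz": 0,"wx": 0,"wy": 0,"wz": 7.77,"claw": 0},{"dx": 0,"dy": 0,"dz": 0,"wx": 0,"wy": 0,"wz": 7.77,"claw": 0},{"dx": 0,"dy": 0,"dz": 0,"wx": 0,"wy": 0,"wz": 7.77,"claw": 0},{"dx": 0,"dy": 0,"dz": 0,"wx": 0,"wy": 0,"wz": 7.77,"claw": 0},{"dx": 0,"dy": 0,"dz": 0,"wx": 0,"wy": 0,"wz": 0,"claw": 0}])

```text
clock: 3.8
ee_pos: [0.5998, 0.1207, 0.2802]
eef_rot: [-3.142, 0.0, -1.739]
wrist_force: [-0.0, 0.2, 0.2]
finger_gap: 1.0
grip_force: 0.0
```

Emit:
carry_out(steps=[{"dx": 36,"dy": 10.7,"dz": 0,"wx": 0,"wy": 0,"wz": 0,"claw": 105},{"dx": 36,"dy": 10.7,"dz": 0,"wx": 0,"wy": 0,"wz": 0,"claw": 105},{"dx": 36,"dy": 10.7,"dz": 0,"wx": 0,"wy": 0,"wz": 0,"claw": 105},{"dx": 36,"dy": 10.7,"dz": 0,"wx": 0,"wy": 0,"wz": 0,"claw": 105},{"dx": 36,"dy": 10.7,"dz": 0,"wx": 0,"wy": 0,"wz": 0,"claw": 105},{"dx": 36,"dy": 10.7,"dz": 0,"wx": 0,"wy": 0,"wz": 0,"claw": 105},{"dx": 36,"dy": 10.7,"dz": 0,"wx": 0,"wy": 0,"wz": 0,"claw": 105},{"dx": 0,"dy": 0,"dz": 40,"wx": 0,"wy": 0,"wz": 0,"claw": 105},{"dx": 0,"dy": 0,"dz": 40,"wx": 0,"wy": 0,"wz": 0,"claw": 105},{"dx": 0,"dy": 0,"dz": 40,"wx": 0,"wy": 0,"wz": 0,"claw": 105},{"dx": 0,"dy": 0,"dz": 0,"wx": 0,"wy": 0,"wz": 0,"claw": 105},{"dx": 0,"dy": 0,"dz": 0,"wx": 0,"wy": 0,"wz": 0,"claw": 105}])

```text
clock: 5.0
ee_pos: [0.4846, -0.1157, 0.161]
eef_rot: [3.141, -0.001, -1.734]
wrist_force: [0.0, 0.1, 0.9]
finger_gap: 0.587
grip_force: 0.0
```

```bash
python3 - <<'E'
from h import *
s=snap('wrist','w1'); print(bot.sense()['ee_pos'])
for t in['crank_handle','shaft_foot','crank_foot']: print(t,[(np.round(d['point'],4).tolist(),round(d['conf'],2)) for d in bot.landmark_of('wrist',t)])
E
```

```text
[ 0.48565553 -0.11559814  0.1621643 ]
crank_handle [([0.3431, -0.2822, 0.0482], 0.97), ([0.4851, -0.1152, 0.1063], 0.74)]
shaft_foot [([0.5451, -0.1296, 0.0611], 0.64)]
crank_foot [([0.3793, -0.2356, -0.0001], 0.79), ([0.5453, -0.1288, 0.0614], 0.64)]
```

View pics/w1.png

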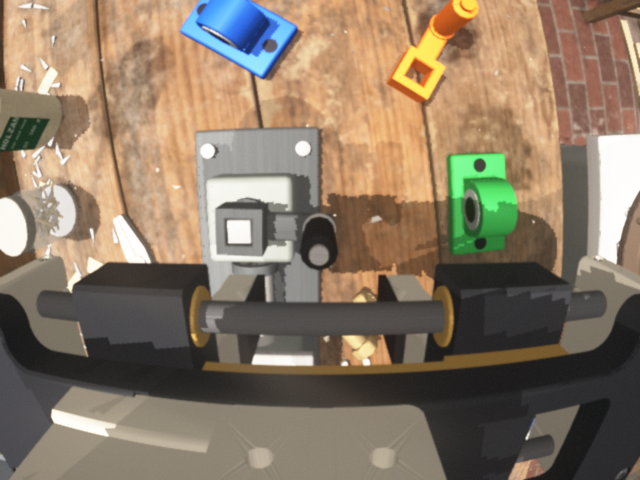

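The picture shows the grip at (318,245), midway between the fingers, with the hub at (240,230). I'll go straight down and close.

Emit:
carry_out(steps=[{"dx": 0,"dy": 0,"dz": 30,"wx": 0,"wy": 0,"wz": 0,"claw": 105},{"dx": 0,"dy": 0,"dz": 31,"wx": 0,"wy": 0,"wz": 0,"claw": 105},{"dx": 0,"dy": 0,"dz": 0,"wx": 0,"wy": 0,"wz": 0,"claw": 105},{"dx": 0,"dy": 0,"dz": 0,"wx": 0,"wy": 0,"wz": 0,"claw": 255},{"dx": 0,"dy": 0,"dz": 0,"wx": 0,"wy": 0,"wz": 0,"claw": 255},{"dx": 0,"dy": 0,"dz": 0,"wx": 0,"wy": 0,"wz": 0,"claw": 255},{"dx": 0,"dy": 0,"dz": 0,"wx": 0,"wy": 0,"wz": 0,"claw": 255},{"dx": 0,"dy": 0,"dz": 0,"wx": 0,"wy": 0,"wz": 0,"claw": 255}])

```text
clock: 6.0
ee_pos: [0.4848, -0.1154, 0.0999]
eef_rot: [-3.14, 0.0, -1.737]
wrist_force: [-0.2, 0.2, 0.6]
finger_gap: 0.195
grip_force: 0.4
```

```bash
python3 - <<'E'
from h import *
s=snap('side','s2');t=snap('wrist','w2');x=bot.sense(); print(x['finger_gap'],x['grip_force'],x['wrist_force'],x['ee_pos'])
a=px(s,[.5,-.11,.1]);u,v=map(int,a);c=cv2.resize(s['image'][v-60:v+50,u-70:u+70],(560,440),interpolation=cv2.INTER_CUBIC)
cv2.imwrite('pics/s2c.png',c)
E
```

```text
0.10644014277093955 0.5537731759250164 [ 1.29671312 -0.85421882  0.84603346] [ 0.48486334 -0.1154868   0.0996987 ]
```

View pics/s2c.png

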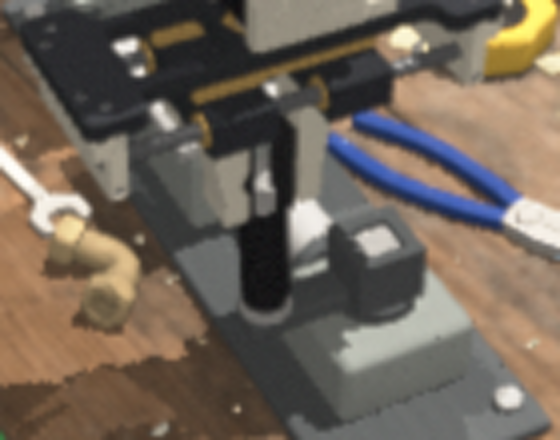

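The crop shows the fingers closing behind the grip: the grip is at crop (265,250), in front of them. They missed in y, so I'll open, rise and measure again.

Emit:
carry_out(steps=[{"dx": 0,"dy": 0,"dz": 0,"wx": 0,"wy": 0,"wz": 0,"claw": 105},{"dx": 0,"dy": 0,"dz": 0,"wx": 0,"wy": 0,"wz": 0,"claw": 105},{"dx": 0,"dy": 0,"dz": 0,"wx": 0,"wy": 0,"wz": 0,"claw": 105},{"dx": 0,"dy": 0,"dz": 0,"wx": 0,"wy": 0,"wz": 0,"claw": 105},{"dx": 0,"dy": 0,"dz": -30,"wx": 0,"wy": 0,"wz": 0,"claw": 105},{"dx": 0,"dy": 0,"dz": -30,"wx": 0,"wy": 0,"wz": 0,"claw": 105},{"dx": -30,"dy": 0,"dz": 0,"wx": 0,"wy": 0,"wz": 0,"claw": 105},{"dx": -40,"dy": 0,"dz": 0,"wx": 0,"wy": 0,"wz": 0,"claw": 105},{"dx": 0,"dy": 0,"dz": 0,"wx": 0,"wy": 0,"wz": 0,"claw": 105}])

```text
clock: 7.0
ee_pos: [0.4966, -0.0436, 0.1594]
eef_rot: [-3.141, 0.001, -1.735]
wrist_force: [-0.3, 1.0, 0.3]
finger_gap: 0.586
grip_force: 0.0
```

```bash
python3 - <<'E'
from h import *
for c in('wrist','side','top'):
    s=snap(c)
    for t in['crank_handle','crank_foot']: print(c,t,[(np.round(d['point'],4).tolist(),round(d['conf'],2)) for d in bot.landmark_of(c,t) if d['point'][0]>.45])
    if c!='wrist':
        W=world(s);P=W[(np.hypot(W[...,0]-.487,W[...,1]+.12)<.035)&(W[...,2]>.08)&(W[...,2]<.145)]
        if len(P):
            T=P[P[:,2]>P[:,2].max()-.006]
            print(len(P),P.mean(0).round(4),P.min(0).round(4),P.max(0).round(4),'top',T.mean(0).round(4))
    print(bot.sense()['ee_pos'],bot.sense()['finger_gap'])
E
```

```text
wrist crank_handle []
wrist crank_foot [([0.5455, -0.1305, 0.0575], 0.55)]
[ 0.49552136 -0.04639044  0.15889906] 0.5892991177983886
side crank_handle [([0.4936, -0.1181, 0.1061], 0.84)]
side crank_foot [([0.5441, -0.1326, 0.0626], 0.93)]
345 [ 0.4825 -0.123   0.1159] [ 0.4744 -0.13    0.0801] [ 0.498  -0.1066  0.1432] top [ 0.4853 -0.1197  0.14  ]
[ 0.49555214 -0.04713172  0.15895962] 0.5829475368221879
top crank_handle [([0.4875, -0.1214, 0.1038], 0.69)]
top crank_foot [([0.5416, -0.133, 0.0594], 0.96)]
211 [ 0.4816 -0.1159  0.1276] [ 0.4727 -0.1279  0.0813] [ 0.4955 -0.1058  0.1438] top [ 0.4841 -0.1174  0.1402]
[ 0.49572585 -0.0470511   0.15910145] 0.5865820067651205
```

```bash
python3 - <<'E'
from h import *
s=snap('side');im=cv2.imread('pics/s2.png')
a=px(s,[.5,-.11,.1]);u0,v0=int(a[0])-70,int(a[1])-60
c=cv2.resize(im[v0:v0+110,u0:u0+140],(560,440),interpolation=cv2.INTER_CUBIC)
for p,col in(([.485,-.1155,.0998],(0,0,255)),([.485,-.118,.137],(0,255,0)),([.485,-.118,.077],(255,255,0)),([.544,-.1295,.09],(255,0,255))):
    q=px(s,p);cv2.circle(c,(int((q[0]-u0)*4),int((q[1]-v0)*4)),5,col,2)
w=cv2.imread('pics/w2.png');w=cv2.resize(w[120:400,180:460],(240*440//240,440))
cv2.imwrite('pics/c3.png',np.hstack([c[:,150:500],w]))
E
```

```text
(no output)
```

View pics/c3.png

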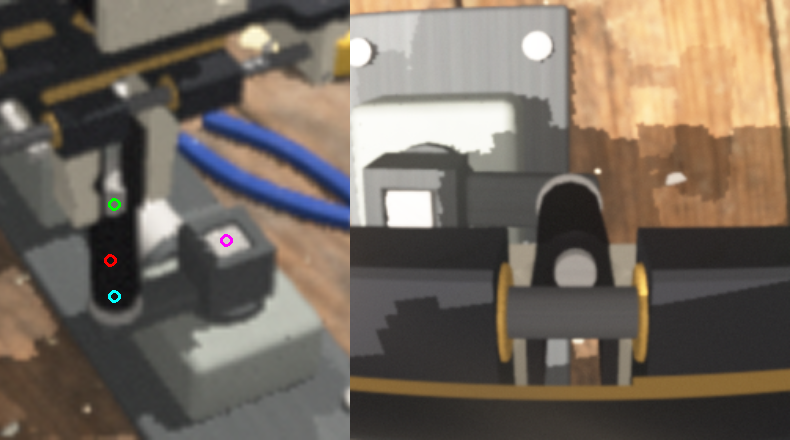

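```bash
python3 - <<'E'
from h import *
x=bot.sense();T=x['ee_pos'];print(T,x['eef_rot'],x['finger_gap'])
for c in('side','wrist'):
    s=snap(c)
    if c=='side': W=world(s)
    else:
        R=cv2.Rodrigues(np.array(s['rvec'],float))[0];d=s['depth'];v,u=np.indices(d.shape)
        a=(u-s['cx'])/s['fx'];b=(v-s['cy'])/s['fy'];r=np.hypot(a,b)+1e-9;k=np.tan(np.minimum(r,1.5))/r
        W=(np.stack([a*k*d,b*k*d,d],-1)-np.array(s['tvec']).ravel())@R;W[d==0]=np.nan
        pc=R@T+np.array(s['tvec']).ravel();th=np.arctan2(np.hypot(*pc[:2]),pc[2]);n=pc[:2]/np.hypot(*pc[:2]);print('TCP px',s['cx']+s['fx']*th*n[0],s['cy']+s['fy']*th*n[1],'cam pos',-R.T@np.array(s['tvec']).ravel())
    P=W[(abs(W[...,0]-T[0])<.075)&(abs(W[...,1]-T[1])<.06)&(W[...,2]>.15)&(W[...,2]<.225)]
    y=np.array([-.1675,-.986,0]);q=np.array([-.986,.1675,0]);L=np.c_[(P-T)@y,(P-T)@q,P[:,2]-T[2]]*1000
    for z in range(-8,70,8):
        m=L[(L[:,2]>=z)&(L[:,2]<z+8)]
        if len(m):
            for nm,mm in(('+',m[m[:,1]>0]),('-',m[m[:,1]<=0])):
                if len(mm)>3: print(c,z,nm,len(mm),'x',np.percentile(mm[:,0],[3,97]).round(),'y',np.percentile(mm[:,1],[3,97]).round())
E
```

```text
[ 0.49574909 -0.04697102  0.15910469] [ 3.14143978e+00 -7.87638695e-05 -1.73785411e+00] 0.5887558988097571
side 32 + 5 x [ 6. 10.] y [26. 29.]
side 32 - 16 x [-9.  9.] y [-35. -26.]
side 40 + 43 x [-9. 11.] y [27. 42.]
side 40 - 41 x [-8. 11.] y [-41. -25.]
side 48 + 45 x [-11.  12.] y [26. 42.]
side 48 - 48 x [-7. 11.] y [-42. -25.]
side 56 + 40 x [-7. 11.] y [27. 43.]
side 56 - 47 x [-8. 12.] y [-41. -26.]
side 64 + 9 x [-5. 11.] y [27. 43.]
side 64 - 11 x [-6. 11.] y [-41. -25.]
TCP px 320.3144195263287 268.20134913252696 cam pos [ 0.48386213 -0.11448385  0.35469669]
wrist 32 + 42 x [-3. 10.] y [26. 30.]
wrist 32 - 44 x [-3. 10.] y [-29. -25.]
wrist 40 + 241 x [ 1. 12.] y [26. 41.]
wrist 40 - 257 x [ 1. 12.] y [-40. -25.]
wrist 48 + 326 x [ 4. 12.] y [26. 42.]
wrist 48 - 318 x [ 4. 12.] y [-41. -25.]
wrist 56 + 369 x [ 6. 12.] y [26. 41.]
wrist 56 - 357 x [ 6. 12.] y [-40. -25.]
wrist 64 + 75 x [-7. 12.] y [26. 42.]
wrist 64 - 70 x [-7. 12.] y [-41. -25.]
```

The fingertips show up about 35 mm above the reported TCP while half open. I'll shut the fingers in the air and measure the tips and the body, since that matters for the push too.

Emit:
carry_out(steps=[{"dx": 0,"dy": 0,"dz": -40,"wx": 0,"wy": 0,"wz": 0,"claw": 255},{"dx": 0,"dy": 0,"dz": -20,"wx": 0,"wy": 0,"wz": 0,"claw": 255},{"dx": 0,"dy": 0,"dz": 0,"wx": 0,"wy": 0,"wz": 0,"claw": 255},{"dx": 0,"dy": 0,"dz": 0,"wx": 0,"wy": 0,"wz": 0,"claw": 255},{"dx": 0,"dy": 0,"dz": 0,"wx": 0,"wy": 0,"wz": 0,"claw": 255},{"dx": 0,"dy": 0,"dz": 0,"wx": 0,"wy": 0,"wz": 0,"claw": 255},{"dx": 0,"dy": 0,"dz": 0,"wx": 0,"wy": 0,"wz": 0,"claw": 255},{"dx": 0,"dy": 0,"dz": 0,"wx": 0,"wy": 0,"wz": 0,"claw": 255},{"dx": 0,"dy": 0,"dz": 0,"wx": 0,"wy": 0,"wz": 0,"claw": 255}])

```text
clock: 8.5
ee_pos: [0.4958, -0.0464, 0.2189]
eef_rot: [3.141, -0.0, -1.737]
wrist_force: [-0.0, 0.0, -0.0]
finger_gap: 0.002
grip_force: 0.0
```

```bash
python3 - <<'E'
from h import *
x=bot.sense();T=x['ee_pos'];print(T,x['finger_gap'],bot.hold_point_z)
s=snap('side');W=world(s)
P=W[(abs(W[...,0]-T[0])<.11)&(abs(W[...,1]-T[1])<.09)&(W[...,2]>.185)&(W[...,2]<.4)]
y=np.array([-.1675,-.986,0]);q=np.array([-.986,.1675,0]);L=np.c_[(P-T)@y,(P-T)@q,P[:,2]-T[2]]*1000
for z in range(-32,150,8):
    m=L[(L[:,2]>=z)&(L[:,2]<z+8)]
    if len(m)>3: print(z,len(m),'x',np.percentile(m[:,0],[3,97]).round(),'y',np.percentile(m[:,1],[3,97]).round())
u,v=map(int,px(s,T));print(u,v)
c=cv2.resize(s['image'][max(v-90,0):v+60,u-100:u+100],(800,600),interpolation=cv2.INTER_CUBIC);cv2.circle(c,(400,int((v-max(v-90,0))*4)),5,(0,0,255),2);cv2.imwrite('pics/s4.png',c)
E
```

```text
[ 0.49579666 -0.04642589  0.21892358] 0.0024735012371220927 0.0188
32 17 x [ 5. 10.] y [-11.  15.]
40 83 x [-10.  12.] y [-15.  16.]
48 84 x [-8. 12.] y [-15.  16.]
56 86 x [-7. 12.] y [-15.  17.]
64 90 x [-6. 12.] y [-17.  19.]
72 101 x [-5. 12.] y [-18.  20.]
80 107 x [-3. 12.] y [-19.  21.]
88 28 x [ 8. 12.] y [-20.  23.]
96 44 x [-30.  37.] y [-84.  88.]
104 299 x [-26.  39.] y [-85.  89.]
112 568 x [-7. 39.] y [-82.  88.]
120 524 x [-19.  39.] y [-82.  91.]
128 428 x [-21.  39.] y [-90.  95.]
136 796 x [-22.  39.] y [-86.  96.]
144 1148 x [-33.  36.] y [-92.  94.]
299 192
```

View pics/s4.png

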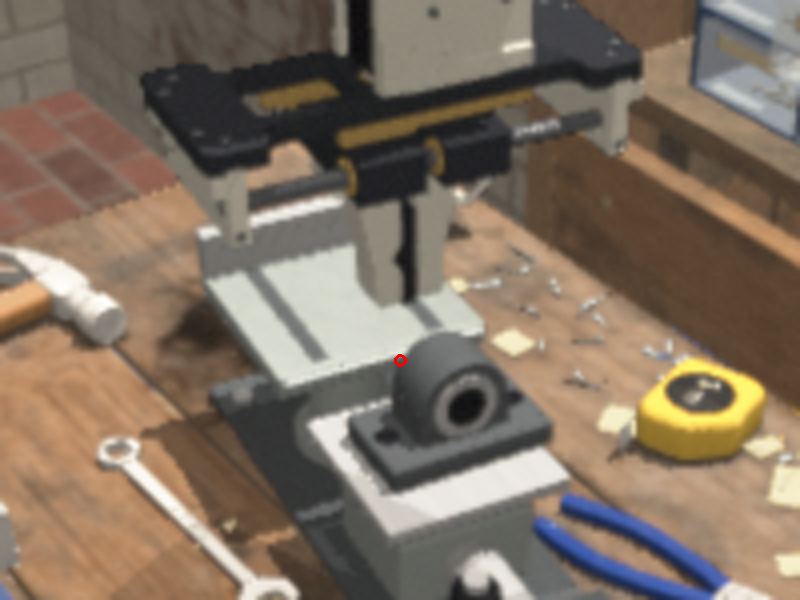

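The picture shows the shut fingertips at (400,300), while the reported TCP projects to (400,360). The real tips and body are about 35 mm higher than reported, and x and y agree, so I'll aim the reported z 35 mm lower.

Emit:
carry_out(steps=[{"dx": 36,"dy": -1,"dz": 0,"wx": 0,"wy": 0,"wz": 0,"claw": 105},{"dx": 37,"dy": -1,"dz": 0,"wx": 0,"wy": 0,"wz": 0,"claw": 105},{"dx": 0,"dy": 0,"dz": 30,"wx": 0,"wy": 0,"wz": 0,"claw": 105},{"dx": 0,"dy": 0,"dz": 30,"wx": 0,"wy": 0,"wz": 0,"claw": 105},{"dx": 0,"dy": 0,"dz": 0,"wx": 0,"wy": 0,"wz": 0,"claw": 105},{"dx": 0,"dy": 0,"dz": 0,"wx": 0,"wy": 0,"wz": 0,"claw": 105},{"dx": 0,"dy": 0,"dz": 30,"wx": 0,"wy": 0,"wz": 0,"claw": 105},{"dx": 0,"dy": 0,"dz": 30,"wx": 0,"wy": 0,"wz": 0,"claw": 105},{"dx": 0,"dy": 0,"dz": 20,"wx": 0,"wy": 0,"wz": 0,"claw": 105},{"dx": 0,"dy": 0,"dz": 10,"wx": 0,"wy": 0,"wz": 0,"claw": 105},{"dx": 0,"dy": 0,"dz": 0,"wx": 0,"wy": 0,"wz": 0,"claw": 105},{"dx": 0,"dy": 0,"dz": 0,"wx": 0,"wy": 0,"wz": 0,"claw": 255},{"dx": 0,"dy": 0,"dz": 0,"wx": 0,"wy": 0,"wz": 0,"claw": 255},{"dx": 0,"dy": 0,"dz": 0,"wx": 0,"wy": 0,"wz": 0,"claw": 255},{"dx": 0,"dy": 0,"dz": 0,"wx": 0,"wy": 0,"wz": 0,"claw": 255},{"dx": 0,"dy": 0,"dz": 0,"wx": 0,"wy": 0,"wz": 0,"claw": 255},{"dx": 0,"dy": 0,"dz": 0,"wx": 0,"wy": 0,"wz": 0,"claw": 255}])

```text
clock: 10.25
ee_pos: [0.4862, -0.1188, 0.0697]
eef_rot: [-3.141, 0.0, -1.737]
wrist_force: [0.5, 0.9, 3.7]
finger_gap: 0.272
grip_force: 30.0
```

Gripped: the gap is 23.9 mm, which is the grip's diameter, at 30 N. Trying the first 80° of the turn.

Emit:
carry_out(steps=[{"dx": -20.5,"dy": -3.6,"dz": 0,"wx": 0,"wy": 0,"wz": 0,"claw": 255},{"dx": -18,"dy": -10.4,"dz": 0,"wx": 0,"wy": 0,"wz": 0,"claw": 255},{"dx": -13.4,"dy": -16,"dz": 0,"wx": 0,"wy": 0,"wz": 0,"claw": 255},{"dx": -7.1,"dy": -19.6,"dz": 0,"wx": 0,"wy": 0,"wz": 0,"claw": 255},{"dx": 0,"dy": 0,"dz": 0,"wx": 0,"wy": 0,"wz": 0,"claw": 255}])

```text
clock: 10.75
ee_pos: [0.5449, -0.0695, 0.0692]
eef_rot: [3.14, -0.002, -1.736]
wrist_force: [-1.5, -3.4, 7.3]
finger_gap: 0.266
grip_force: 30.0
```

```bash
python3 - <<'E'
from h import *
x=bot.sense();print(x['ee_pos'],x['wrist_force'],x['wrist_torque'],x['finger_gap'])
s=snap('side')
for t in['crank_handle','crank_foot','lift_plate']: print(t,[(np.round(d['point'],4).tolist(),round(d['conf'],2)) for d in bot.landmark_of('side',t) if d['point'][0]>.45])
E
```

```text
[ 0.54494132 -0.06945014  0.06918516] [-1.46882371 -3.35586618  7.32739519] [-1.23928874  0.46356984  0.02677436] 0.26550591525066514
crank_handle [([0.5501, -0.0683, 0.1065], 0.94), ([0.5964, 0.1621, 0.1126], 0.17)]
crank_foot [([0.5438, -0.1349, 0.06], 0.63)]
lift_plate [([0.5721, 0.0338, 0.0873], 0.75)]
```

Emit:
carry_out(steps=[{"dx": 0,"dy": -20.8,"dz": 0,"wx": 0,"wy": 0,"wz": 0,"claw": 255},{"dx": 7.1,"dy": -19.6,"dz": 0,"wx": 0,"wy": 0,"wz": 0,"claw": 255},{"dx": 13.4,"dy": -16,"dz": 0,"wx": 0,"wy": 0,"wz": 0,"claw": 255},{"dx": 18,"dy": -10.4,"dz": 0,"wx": 0,"wy": 0,"wz": 0,"claw": 255},{"dx": 20.5,"dy": -3.6,"dz": 0,"wx": 0,"wy": 0,"wz": 0,"claw": 255},{"dx": 20.5,"dy": 3.6,"dz": 0,"wx": 0,"wy": 0,"wz": 0,"claw": 255},{"dx": 18,"dy": 10.4,"dz": 0,"wx": 0,"wy": 0,"wz": 0,"claw": 255},{"dx": 13.4,"dy": 16,"dz": 0,"wx": 0,"wy": 0,"wz": 0,"claw": 255},{"dx": 7.1,"dy": 19.6,"dz": 0,"wx": 0,"wy": 0,"wz": 0,"claw": 255},{"dx": 0,"dy": 20.8,"dz": 0,"wx": 0,"wy": 0,"wz": 0,"claw": 255},{"dx": -7.1,"dy": 19.6,"dz": 0,"wx": 0,"wy": 0,"wz": 0,"claw": 255},{"dx": -13.4,"dy": 16,"dz": 0,"wx": 0,"wy": 0,"wz": 0,"claw": 255},{"dx": -18,"dy": 10.4,"dz": 0,"wx": 0,"wy": 0,"wz": 0,"claw": 255},{"dx": -20.5,"dy": 3.6,"dz": 0,"wx": 0,"wy": 0,"wz": 0,"claw": 255}])

```text
clock: 12.35
ee_pos: [0.4854, -0.1191, 0.0699]
eef_rot: [-3.14, -0.0, -1.738]
wrist_force: [6.7, -7.1, -2.4]
finger_gap: 0.267
grip_force: 30.0
```

```bash
cat > m.py <<'E'
from h import *
x=bot.sense();print(x['clock'],x['ee_pos'],x['wrist_force'],x['finger_gap'])
for c in('side','top'):
    s=snap(c);W=world(s);S=(W-[.5703,.0334,0])@np.array([[.9863,.165,0],[-.165,.9863,0],[0,0,1]])*1000 # stand axes about plate centre
    r=lambda x0,x1,y0,y1,z0,z1:S[(S[...,0]>x0)&(S[...,0]<x1)&(S[...,1]>y0)&(S[...,1]<y1)&(S[...,2]>z0)&(S[...,2]<z1)]
    P=r(-52,52,-52,52,80,123);T=r(-60,60,75,170,100,123);H=r(-18,18,-183,-147,80,120)
    h,e=np.histogram(P[:,2],np.arange(80,123,1)); print(c,'hist',dict(zip(e[h>60].tolist(),h[h>60].tolist())))
    A=r(-52,-46,-50,50,75,123);B=r(-52,52,-52,-42,75,123)
    print(' plate strips',[(len(q),np.median(q[:,2]).round(1)) for q in(A,B) if len(q)],'table',np.median(T[:,2]).round(1),'hub',len(H),np.median(H[:,2]).round(1) if len(H) else '')
    B=r(-60,60,-60,180,118,170)
    print(' bear',[np.round(np.array(d['point'])-[.5703,.0334,0],4).tolist() for d in bot.landmark_of(c,'bearing_mid') if d['point'][0]>.55 and d['point'][1]>-.2], 'foot',[(np.round(d['point'],3).tolist()) for d in bot.landmark_of(c,'crank_foot') if d['point'][0]>.5])
E
python3 m.py
```

```text
12.35 [ 0.48544673 -0.11914065  0.06990357] [ 6.71549944 -7.0805858  -2.37992507] 0.2668981407847242Traceback (most recent call last):
  File "m.py", line 7, in <module>
    h,e=np.histogram(P[:,2],np.arange(80,123,1)); print(c,'hist',dict(zip(e[h>60].tolist(),h[h>60].tolist())))
                                                                          ~^^^^^^
IndexError: boolean index did not match indexed array along axis 0; size of axis is 43 but size of corresponding boolean axis is 42
```

```bash
sed -i 's/e\[h>60\]/e[:-1][h>60]/' m.py; python3 m.py
```

```text
12.4 [ 0.48632686 -0.11691361  0.06992557] [-0.19720408  0.424761   -0.32420368] 0.26564878079634896
side hist {}
 plate strips [(29, np.float64(94.9))] table 109.9 hub 318 90.4
 bear [[0.0157, 0.006, 0.1247]] foot [[0.544, -0.132, 0.063]]
top hist {}
 plate strips [] table 108.7 hub 0 
 bear [] foot []
```

Emit:
carry_out(steps=[{"dx": -20.5,"dy": -3.6,"dz": 0.5,"wx": 0,"wy": 0,"wz": 0,"claw": 255},{"dx": -18,"dy": -10.4,"dz": 0,"wx": 0,"wy": 0,"wz": 0,"claw": 255},{"dx": -13.4,"dy": -16,"dz": 0,"wx": 0,"wy": 0,"wz": 0,"claw": 255},{"dx": -7.1,"dy": -19.6,"dz": 0,"wx": 0,"wy": 0,"wz": 0,"claw": 255},{"dx": 0,"dy": -20.8,"dz": 0,"wx": 0,"wy": 0,"wz": 0,"claw": 255},{"dx": 7.1,"dy": -19.6,"dz": 0,"wx": 0,"wy": 0,"wz": 0,"claw": 255},{"dx": 13.4,"dy": -16,"dz": 0,"wx": 0,"wy": 0,"wz": 0,"claw": 255},{"dx": 18,"dy": -10.4,"dz": 0,"wx": 0,"wy": 0,"wz": 0,"claw": 255},{"dx": 20.5,"dy": -3.6,"dz": 0,"wx": 0,"wy": 0,"wz": 0,"claw": 255},{"dx": 20.5,"dy": 3.6,"dz": 0,"wx": 0,"wy": 0,"wz": 0,"claw": 255},{"dx": 18,"dy": 10.4,"dz": 0,"wx": 0,"wy": 0,"wz": 0,"claw": 255},{"dx": 13.4,"dy": 16,"dz": 0,"wx": 0,"wy": 0,"wz": 0,"claw": 255},{"dx": 7.1,"dy": 19.6,"dz": 0,"wx": 0,"wy": 0,"wz": 0,"claw": 255},{"dx": 0,"dy": 20.8,"dz": 0,"wx": 0,"wy": 0,"wz": 0,"claw": 255},{"dx": -7.1,"dy": 19.6,"dz": 0,"wx": 0,"wy": 0,"wz": 0,"claw": 255},{"dx": -13.4,"dy": 16,"dz": 0,"wx": 0,"wy": 0,"wz": 0,"claw": 255},{"dx": -18,"dy": 10.4,"dz": 0,"wx": 0,"wy": 0,"wz": 0,"claw": 255},{"dx": -20.5,"dy": 3.6,"dz": 0,"wx": 0,"wy": 0,"wz": 0,"claw": 255}])

```text
clock: 14.5
ee_pos: [0.4856, -0.12, 0.0697]
eef_rot: [-3.14, -0.001, -1.738]
wrist_force: [3.8, -7.4, 5.2]
finger_gap: 0.273
grip_force: 30.0
```

```bash
python3 m.py
```

```text
14.5 [ 0.48555298 -0.12002293  0.06967726] [ 3.75257142 -7.38004458  5.1862931 ] 0.2726445981923224
side hist {}
 plate strips [(40, np.float64(104.7))] table 109.9 hub 311 90.6
 bear [[0.0144, 0.0023, 0.1336]] foot []
top hist {}
 plate strips [] table 108.5 hub 0 
 bear [] foot []
```

Emit:
carry_out(steps=[{"dx": -20.5,"dy": -3.6,"dz": 0,"wx": 0,"wy": 0,"wz": 0,"claw": 255},{"dx": -18,"dy": -10.4,"dz": 0,"wx": 0,"wy": 0,"wz": 0,"claw": 255},{"dx": -13.4,"dy": -16,"dz": 0,"wx": 0,"wy": 0,"wz": 0,"claw": 255},{"dx": -7.1,"dy": -19.6,"dz": 0,"wx": 0,"wy": 0,"wz": 0,"claw": 255},{"dx": 0,"dy": -20.8,"dz": 0,"wx": 0,"wy": 0,"wz": 0,"claw": 255},{"dx": 7.1,"dy": -19.6,"dz": 0,"wx": 0,"wy": 0,"wz": 0,"claw": 255},{"dx": 13.4,"dy": -16,"dz": 0,"wx": 0,"wy": 0,"wz": 0,"claw": 255},{"dx": 18,"dy": -10.4,"dz": 0,"wx": 0,"wy": 0,"wz": 0,"claw": 255},{"dx": 20.5,"dy": -3.6,"dz": 0,"wx": 0,"wy": 0,"wz": 0,"claw": 255},{"dx": 0,"dy": 0,"dz": 0,"wx": 0,"wy": 0,"wz": 0,"claw": 255}])

```text
clock: 15.8
ee_pos: [0.6045, -0.1405, 0.0692]
eef_rot: [-3.141, 0.001, -1.738]
wrist_force: [-1.1, 0.3, 9.3]
finger_gap: 0.269
grip_force: 30.1
```

```bash
cat > m2.py <<'E'
from h import *
x=bot.sense();print(x['clock'],x['ee_pos'],x['wrist_force'],x['finger_gap'])
for c in('side','top'):
    s=snap(c);W=world(s);S=(W-[.5703,.0334,0])@np.array([[.9863,.165,0],[-.165,.9863,0],[0,0,1]])*1000
    for n,(x0,x1,y0,y1) in dict(front=(-53,-51,-52,52),back=(-50,50,-50,-38),fore=(-50,50,40,50),table=(-60,60,75,170),tnear=(-60,60,72,95),hub=(-16,16,-181,-149)).items():
        m=(S[...,0]>x0)&(S[...,0]<x1)&(S[...,1]>y0)&(S[...,1]<y1)&(S[...,2]>80)&(S[...,2]<125);P=S[m]
        if len(P)>5:print(c,n,len(P),np.percentile(P[:,2],[10,50,90]).round(1))
E
python3 m2.py
```

```text
15.8 [ 0.60452178 -0.1405435   0.06923219] [-1.13900437  0.28219891  9.29039122] 0.2693148612472454
side front 47 [102.6 108.1 110. ]
side back 115 [108.4 109.6 110.8]
side fore 17 [108.6 109.1 110.7]
side table 1009 [108.6 109.9 111.2]
side tnear 193 [108.5 109.9 111.2]
side hub 226 [86.3 90.7 93. ]
top front 13 [106.9 108.3 110.8]
top back 366 [106.6 108.7 110.7]
top hub 58 [88.4 91.  92.7]
```

Plate and table read level to within about 0.3 mm in both cameras, and the hub is fully down. Now I'll release the grip and rise.

Emit:
carry_out(steps=[{"dx": 0,"dy": 0,"dz": 0,"wx": 0,"wy": 0,"wz": 0,"claw": 110},{"dx": 0,"dy": 0,"dz": 0,"wx": 0,"wy": 0,"wz": 0,"claw": 110},{"dx": 0,"dy": 0,"dz": 0,"wx": 0,"wy": 0,"wz": 0,"claw": 110},{"dx": 0,"dy": 0,"dz": -10,"wx": 0,"wy": 0,"wz": 0,"claw": 110},{"dx": 0,"dy": 0,"dz": -45,"wx": 0,"wy": 0,"wz": 0,"claw": 110},{"dx": 0,"dy": 0,"dz": -50,"wx": 0,"wy": 0,"wz": 0,"claw": 110},{"dx": 0,"dy": 0,"dz": 0,"wx": 0,"wy": 0,"wz": 0,"claw": 124}])

```text
clock: 16.6
ee_pos: [0.6085, -0.1392, 0.1822]
eef_rot: [-3.129, 0.0, -1.735]
wrist_force: [0.8, 0.7, 0.1]
finger_gap: 0.535
grip_force: 0.0
```

```bash
python3 m2.py; cat > b.py <<'E'
from h import *
for c in('top','side'):
    s=snap(c,'b_'+c);W=world(s);S=((W-[.5703,.0334,0])@np.array([[.9863,.165,0],[-.165,.9863,0],[0,0,1]])*1000)
    for n,z0,z1 in(('foot',119,131),('hous',138,178)):
        m=(abs(S[...,0])<75)&(S[...,1]>-60)&(S[...,1]<165)&(S[...,2]>z0)&(S[...,2]<z1)
        k=cv2.morphologyEx(m.astype(np.uint8),cv2.MORPH_OPEN,np.ones((2,2),np.uint8))>0;P=S[k]
        if len(P)>9:
            r=cv2.minAreaRect(P[:,:2].astype(np.float32));print(c,n,len(P),np.round(r[0],1),np.round(r[1],1),round(r[2],1),'x',np.percentile(P[:,0],[1,99]).round(1),'y',np.percentile(P[:,1],[1,99]).round(1),'z',np.percentile(P[:,2],[50,98]).round(1))
    for t in('bearing_mid','crank_handle','crank_foot'):print(c,t,[((np.array(d['point'])-[.5703,.0334,0])@np.array([[.9863,.165,0],[-.165,.9863,0],[0,0,1]])*1000).round(1).tolist() for d in bot.landmark_of(c,t) if d['point'][0]>.48 and d['point'][1]>-.2])
E
python3 b.py
```

```text
16.6 [ 0.6084514  -0.13924646  0.18223825] [0.81845828 0.65886718 0.05308697] 0.5354859413658877
side front 53 [102.4 107.8 110.8]
side back 159 [108.4 109.6 110.7]
side fore 17 [108.5 109.5 110.2]
side table 994 [108.5 109.9 111.3]
side tnear 182 [108.4 109.9 111.2]
side hub 215 [86.2 90.8 92.8]
top front 18 [106.5 108.1 110.5]
top back 368 [106.7 108.5 110.5]
top hub 298 [87.3 90.  92.4]
top foot 535 [-38.  -21.4] [261.8  50.6] 13.4 x [nan nan] y [nan nan] z [nan nan]
top hous 297 [-60.  -26.6] [200.9  37.1] 17.9 x [-147.9   36.3] y [-73.   14.6] z [165.5 693.5]
top bearing_mid [[12.3, 2.0, 139.0]]
top crank_handle []
top crank_foot [[-2.3, -165.0, 59.8]]
side foot 524 [66.  29.7] [234.1  89.6] 27.1 x [-38.6  60.5] y [-28.   26.9] z [124.9 128. ]
side hous 527 [nan nan] [0. 0.] 0.0 x [nan nan] y [nan nan] z [nan nan]
side bearing_mid [[11.8, 4.5, 139.1]]
side crank_handle [[67.1, -164.0, 110.3]]
side crank_foot [[3.1, -169.5, 60.7]]
```

Bearing centre is about (sx 10, sy 2) in stand axes, with its rear face at about sy -29. I'll position behind it and check tip height before going fully down.

Emit:
carry_out(steps=[{"dx": -29,"dy": 13,"dz": 0,"wx": 0,"wy": 0,"wz": 0,"claw": 124},{"dx": -29,"dy": 13,"dz": 0,"wx": 0,"wy": 0,"wz": 0,"claw": 124},{"dx": -29,"dy": 13,"dz": 0,"wx": 0,"wy": 0,"wz": 0,"claw": 124},{"dx": -29,"dy": 13,"dz": 0,"wx": 0,"wy": 0,"wz": 0,"claw": 124},{"dx": 0,"dy": 0,"dz": 0,"wx": 0,"wy": 0,"wz": 0,"claw": 124},{"dx": 0,"dy": 0,"dz": 40,"wx": 0,"wy": 0,"wz": 0,"claw": 124},{"dx": 0,"dy": 0,"dz": 40,"wx": 0,"wy": 0,"wz": 0,"claw": 124},{"dx": 0,"dy": 0,"dz": 5,"wx": 0,"wy": 0,"wz": 0,"claw": 124},{"dx": 0,"dy": 0,"dz": 0,"wx": 0,"wy": 0,"wz": 0,"claw": 124},{"dx": 0,"dy": 0,"dz": 0,"wx": 0,"wy": 0,"wz": 0,"claw": 124}])

```text
clock: 18.1
ee_pos: [0.5734, -0.0157, 0.0903]
eef_rot: [-3.14, 0.0, -1.737]
wrist_force: [0.9, -0.1, 0.0]
finger_gap: 0.515
grip_force: 0.0
```

```bash
cat > f.py <<'E'
from h import *
x=bot.sense();T=x['ee_pos'];print(x['clock'],T,x['eef_rot'],x['wrist_force'],((T-[.5703,.0334,0])@np.array([[.9863,.165,0],[-.165,.9863,0],[0,0,1]])*1000).round(1))
s=snap('side');import sys
u,v=map(int,px(s,T+[0,0,.02]));y0=max(v-65,0)
cv2.imwrite('pics/'+sys.argv[1]+'.png',cv2.resize(s['image'][y0:v+55,u-80:u+80],(800,600),interpolation=cv2.INTER_CUBIC))
for dz in(.03,.035,.04):print(dz,[((np.array(px(s,T+[0,0,dz]))-[u-80,y0])*5).tolist()])
E
python3 f.py f1
```

```text
18.1 [ 0.57341135 -0.01574425  0.09034212] [-3.13959934e+00  1.77009976e-04 -1.73666822e+00] [ 0.87857652 -0.12221654  0.00857096] [ 11.2 -48.   90.3]
0.03 [[400.0, 305.0]]
0.035 [[400.0, 295.0]]
0.04 [[400.0, 285.0]]
```

View pics/f1.png

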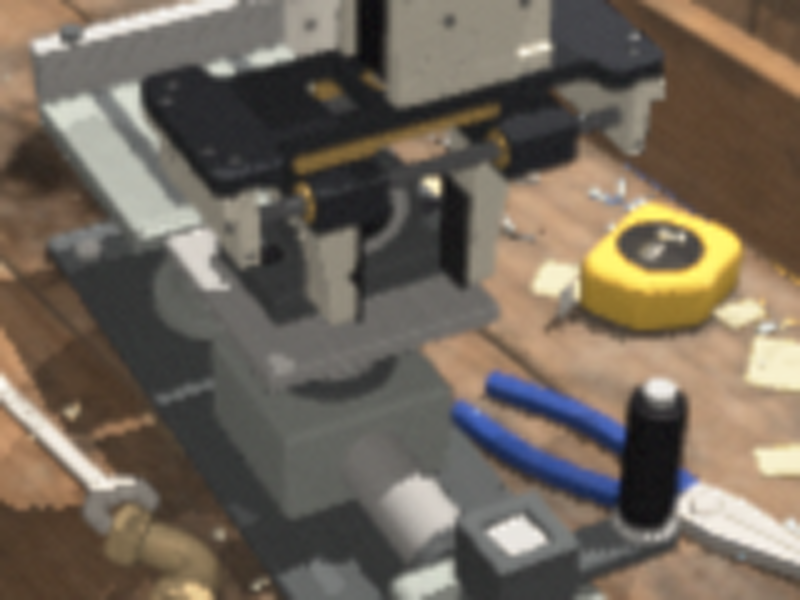

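The fingertips, at (340,320) and (480,280), are about 13 mm above the plate behind the bearing. The crank is seated at (520,540). Down 6 mm, then start the push.

Emit:
carry_out(steps=[{"dx": 0,"dy": 0,"dz": 6,"wx": 0,"wy": 0,"wz": 0,"claw": 124},{"dx": 0,"dy": 0,"dz": 0,"wx": 0,"wy": 0,"wz": 0,"claw": 124},{"dx": -4,"dy": 0,"dz": 0,"wx": 0,"wy": 0,"wz": 0,"claw": 124},{"dx": -4,"dy": 0,"dz": 0,"wx": 0,"wy": 0,"wz": 0,"claw": 124},{"dx": -4,"dy": 0,"dz": 0,"wx": 0,"wy": 0,"wz": 0,"claw": 124},{"dx": -4,"dy": 0,"dz": 0,"wx": 0,"wy": 0,"wz": 0,"claw": 124},{"dx": -4,"dy": 0,"dz": 0,"wx": 0,"wy": 0,"wz": 0,"claw": 124},{"dx": -4,"dy": 0,"dz": 0,"wx": 0,"wy": 0,"wz": 0,"claw": 124},{"dx": -4,"dy": 0,"dz": 0,"wx": 0,"wy": 0,"wz": 0,"claw": 124},{"dx": -4,"dy": 0,"dz": 0,"wx": 0,"wy": 0,"wz": 0,"claw": 124},{"dx": -4,"dy": 0,"dz": 0,"wx": 0,"wy": 0,"wz": 0,"claw": 124},{"dx": -4,"dy": 0,"dz": 0,"wx": 0,"wy": 0,"wz": 0,"claw": 124},{"dx": -4,"dy": 0,"dz": 0,"wx": 0,"wy": 0,"wz": 0,"claw": 124},{"dx": -4,"dy": 0,"dz": 0,"wx": 0,"wy": 0,"wz": 0,"claw": 124}])

```text
clock: 19.55
ee_pos: [0.579, 0.0301, 0.0828]
eef_rot: [3.14, -0.003, -1.737]
wrist_force: [-1.3, -17.2, 4.0]
finger_gap: 0.512
grip_force: 8.3
```

```bash
python3 f.py f2; python3 - <<'E'
from h import *
s=snap('side')
print([((np.array(d['point'])-[.5703,.0334,0])@np.array([[.9863,.165,0],[-.165,.9863,0],[0,0,1]])*1000).round(1).tolist() for d in bot.landmark_of('side','bearing_mid') if d['point'][0]>.48 and d['point'][1]>-.2])
E
```

```text
19.55 [0.57902822 0.03009611 0.08282947] [ 3.13998665 -0.00323347 -1.73684767] [ -1.26609255 -17.21356683   3.96156743] [ 9.2 -1.8 82.8]
0.03 [[400.0, 305.0]]
0.035 [[400.0, 295.0]]
0.04 [[400.0, 290.0]]
[[11.0, 42.6, 142.1]]
```

View pics/f2.png

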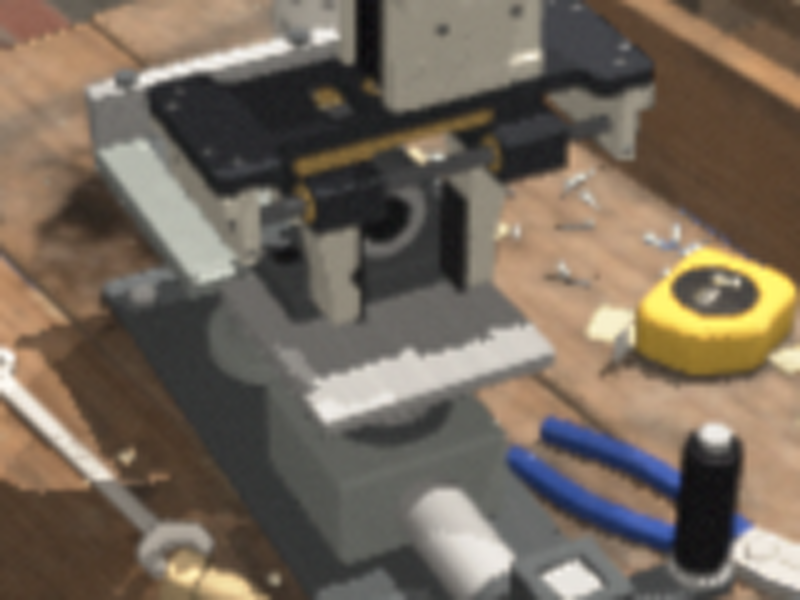

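```bash
python3 - <<'E'
from h import *
for c in('side','top'):
    s=snap(c);W=world(s);S=((W-[.5703,.0334,0])@np.array([[.9863,.165,0],[-.165,.9863,0],[0,0,1]])*1000)
    m=(abs(S[...,0])<75)&(S[...,1]>-5)&(S[...,1]<85)&(S[...,2]>117)&(S[...,2]<134);P=S[m]
    if len(P)<20: print(c,len(P)); continue
    A=np.c_[P[:,:2]-P[:,:2].mean(0),np.ones(len(P))];w=np.ones(len(P),bool)
    for _ in range(4):
        k=np.linalg.lstsq(A[w],P[w,2],rcond=None)[0];w=abs(A@k-P[:,2])<3
    print(c,len(P),w.sum(),'slope deg x,y',np.degrees(k[:2]).round(2),'z',k[2].round(1),P[:,:2].mean(0).round(1),np.percentile(P[:,0],[1,99]).round(1),np.percentile(P[:,1],[1,99]).round(1))
E
```

```text
side 322 224 slope deg x,y [0.64 1.88] z 125.5 [-4.1 24.2] [-38.3  37.6] [-3.1 64.2]
top 228 215 slope deg x,y [-0.34  0.22] z 124.7 [-18.7  55.7] [-40.3  22.6] [10.2 68.9]
```

The bearing stands flat at (370,230), straight, with its front edge just at the table's bevel. The 17 N suggests a small lip, so I'll nudge gently and watch the force.

Emit:
carry_out(steps=[{"dx": -1,"dy": 0,"dz": 0,"wx": 0,"wy": 0,"wz": 0,"claw": 124},{"dx": -1,"dy": 0,"dz": 0,"wx": 0,"wy": 0,"wz": 0,"claw": 124},{"dx": 0,"dy": 0,"dz": 0,"wx": 0,"wy": 0,"wz": 0,"claw": 124}])

```text
clock: 20.1
ee_pos: [0.5795, 0.0326, 0.0828]
eef_rot: [3.14, -0.002, -1.737]
wrist_force: [-1.4, -6.0, 1.8]
finger_gap: 0.516
grip_force: 3.3
```

It slipped over and the force is down to 6 N. Continuing.

Emit:
carry_out(steps=[{"dx": -4,"dy": 0,"dz": 0,"wx": 0,"wy": 0,"wz": 0,"claw": 124},{"dx": -4,"dy": 0,"dz": 0,"wx": 0,"wy": 0,"wz": 0,"claw": 124},{"dx": -4,"dy": 0,"dz": 0,"wx": 0,"wy": 0,"wz": 0,"claw": 124},{"dx": -4,"dy": 0,"dz": 0,"wx": 0,"wy": 0,"wz": 0,"claw": 124},{"dx": -4,"dy": 0,"dz": 0,"wx": 0,"wy": 0,"wz": 0,"claw": 124},{"dx": -4,"dy": 0,"dz": 0,"wx": 0,"wy": 0,"wz": 0,"claw": 124},{"dx": -4,"dy": 0,"dz": 0,"wx": 0,"wy": 0,"wz": 0,"claw": 124},{"dx": -4,"dy": 0,"dz": 0,"wx": 0,"wy": 0,"wz": 0,"claw": 124},{"dx": -4,"dy": 0,"dz": 0,"wx": 0,"wy": 0,"wz": 0,"claw": 124},{"dx": -4,"dy": 0,"dz": 0,"wx": 0,"wy": 0,"wz": 0,"claw": 124},{"dx": -4,"dy": 0,"dz": 0,"wx": 0,"wy": 0,"wz": 0,"claw": 124},{"dx": -4,"dy": 0,"dz": 0,"wx": 0,"wy": 0,"wz": 0,"claw": 124},{"dx": -4,"dy": 0,"dz": 0,"wx": 0,"wy": 0,"wz": 0,"claw": 124},{"dx": -4,"dy": 0,"dz": 0,"wx": 0,"wy": 0,"wz": 0,"claw": 124},{"dx": -4,"dy": 0,"dz": 0,"wx": 0,"wy": 0,"wz": 0,"claw": 124},{"dx": -4,"dy": 0,"dz": 0,"wx": 0,"wy": 0,"wz": 0,"claw": 124},{"dx": -4,"dy": 0,"dz": 0,"wx": 0,"wy": 0,"wz": 0,"claw": 124},{"dx": -4,"dy": 0,"dz": 0,"wx": 0,"wy": 0,"wz": 0,"claw": 124},{"dx": -4,"dy": 0,"dz": 0,"wx": 0,"wy": 0,"wz": 0,"claw": 124},{"dx": -4,"dy": 0,"dz": 0,"wx": 0,"wy": 0,"wz": 0,"claw": 124}])

```text
clock: 22.1
ee_pos: [0.5929, 0.111, 0.0831]
eef_rot: [3.141, -0.003, -1.737]
wrist_force: [-1.9, -9.0, 4.7]
finger_gap: 0.516
grip_force: 4.3
```

Emit:
carry_out(steps=[{"dx": -3,"dy": 0,"dz": 0,"wx": 0,"wy": 0,"wz": 0,"claw": 124},{"dx": -3,"dy": 0,"dz": 0,"wx": 0,"wy": 0,"wz": 0,"claw": 124},{"dx": -3,"dy": 0,"dz": 0,"wx": 0,"wy": 0,"wz": 0,"claw": 124},{"dx": -3,"dy": 0,"dz": 0,"wx": 0,"wy": 0,"wz": 0,"claw": 124},{"dx": -3,"dy": 0,"dz": 0,"wx": 0,"wy": 0,"wz": 0,"claw": 124},{"dx": -3,"dy": 0,"dz": 0,"wx": 0,"wy": 0,"wz": 0,"claw": 124},{"dx": -3,"dy": 0,"dz": 0,"wx": 0,"wy": 0,"wz": 0,"claw": 124},{"dx": 0,"dy": 0,"dz": 0,"wx": 0,"wy": 0,"wz": 0,"claw": 124}])

```text
clock: 22.9
ee_pos: [0.5965, 0.1321, 0.0831]
eef_rot: [3.141, -0.003, -1.737]
wrist_force: [-2.0, -7.3, 4.8]
finger_gap: 0.515
grip_force: 3.4
```

```bash
python3 f.py f3; cat > c.py <<'E'
from h import *
print(bot.sense()['clock'])
for c in('side','top'):
    s=snap(c,'c_'+c)
    print(c,[((np.array(d['point'])-[.5703,.0334,0])@np.array([[.9863,.165,0],[-.165,.9863,0],[0,0,1]])*1000).round(1).tolist() for d in bot.landmark_of(c,'bearing_mid') if d['point'][0]>.48 and d['point'][1]>-.2])
E
python3 c.py
```

```text
22.9 [0.59647448 0.13208559 0.08308141] [ 3.14080477e+00 -2.59609344e-03 -1.73671337e+00] [-1.99399035 -7.32172015  4.83152916] [  9.5 101.7  83.1]
0.03 [[400.0, 310.0]]
0.035 [[400.0, 300.0]]
0.04 [[400.0, 290.0]]
22.95
side [[10.5, 144.1, 139.0]]
top [[9.1, 143.4, 140.9]]
```

Emit:
carry_out(steps=[{"dx": -2,"dy": 0,"dz": 0,"wx": 0,"wy": 0,"wz": 0,"claw": 124},{"dx": -2,"dy": 0,"dz": 0,"wx": 0,"wy": 0,"wz": 0,"claw": 124},{"dx": 0,"dy": 0,"dz": 0,"wx": 0,"wy": 0,"wz": 0,"claw": 124}])

```text
clock: 23.45
ee_pos: [0.5971, 0.1358, 0.0831]
eef_rot: [3.141, -0.003, -1.737]
wrist_force: [-1.8, -7.1, 4.1]
finger_gap: 0.514
grip_force: 3.8
```

Emit:
carry_out(steps=[{"dx": -1,"dy": 0,"dz": 0,"wx": 0,"wy": 0,"wz": 0,"claw": 124},{"dx": -1,"dy": 0,"dz": 0,"wx": 0,"wy": 0,"wz": 0,"claw": 124},{"dx": 0,"dy": 0,"dz": 0,"wx": 0,"wy": 0,"wz": 0,"claw": 124}])

```text
clock: 23.75
ee_pos: [0.5974, 0.1376, 0.0831]
eef_rot: [3.141, -0.003, -1.737]
wrist_force: [-0.8, -8.2, 4.7]
finger_gap: 0.518
grip_force: 4.1
```

Emit:
carry_out(steps=[{"dx": -1,"dy": 0,"dz": 0,"wx": 0,"wy": 0,"wz": 0,"claw": 124},{"dx": -1,"dy": 0,"dz": 0,"wx": 0,"wy": 0,"wz": 0,"claw": 124},{"dx": 0,"dy": 0,"dz": 0,"wx": 0,"wy": 0,"wz": 0,"claw": 124}])

```text
clock: 24.05
ee_pos: [0.5977, 0.1395, 0.0831]
eef_rot: [3.141, -0.003, -1.737]
wrist_force: [-0.6, -8.3, 4.0]
finger_gap: 0.51
grip_force: 4.1
```

Emit:
carry_out(steps=[{"dx": -1,"dy": 0,"dz": 0,"wx": 0,"wy": 0,"wz": 0,"claw": 124},{"dx": 0,"dy": 0,"dz": 0,"wx": 0,"wy": 0,"wz": 0,"claw": 124}])

```text
clock: 24.25
ee_pos: [0.5977, 0.1397, 0.0831]
eef_rot: [3.14, -0.004, -1.737]
wrist_force: [-1.5, -11.0, 4.3]
finger_gap: 0.515
grip_force: 5.5
```

Emit:
carry_out(steps=[{"dx": -1,"dy": 0,"dz": 0,"wx": 0,"wy": 0,"wz": 0,"claw": 124},{"dx": 0,"dy": 0,"dz": 0,"wx": 0,"wy": 0,"wz": 0,"claw": 124}])

```text
clock: 24.45
ee_pos: [0.5977, 0.1398, 0.0831]
eef_rot: [3.14, -0.005, -1.737]
wrist_force: [-0.5, -14.4, 6.6]
finger_gap: 0.513
grip_force: 7.1
```

```bash
python3 c.py
```

```text
24.45
side [[10.0, 151.1, 138.4]]
top [[8.9, 151.3, 138.4]]
```

The bearing is against the fence: force rises with no motion, and its centre is at about 150 mm. Backing off and rising.

Emit:
carry_out(steps=[{"dx": 3,"dy": 0,"dz": 0,"wx": 0,"wy": 0,"wz": 0,"claw": 124},{"dx": 12,"dy": 0,"dz": 0,"wx": 0,"wy": 0,"wz": 0,"claw": 124},{"dx": 30,"dy": 0,"dz": 0,"wx": 0,"wy": 0,"wz": 0,"claw": 124},{"dx": 30,"dy": 0,"dz": 0,"wx": 0,"wy": 0,"wz": 0,"claw": 124},{"dx": 0,"dy": 0,"dz": -40,"wx": 0,"wy": 0,"wz": 0,"claw": 124},{"dx": 0,"dy": 0,"dz": -45,"wx": 0,"wy": 0,"wz": 0,"claw": 124},{"dx": 0,"dy": 0,"dz": -45,"wx": 0,"wy": 0,"wz": 0,"claw": 124},{"dx": 0,"dy": 35,"dz": 0,"wx": 0,"wy": 0,"wz": 0,"claw": 124},{"dx": 0,"dy": 35,"dz": 0,"wx": 0,"wy": 0,"wz": 0,"claw": 124},{"dx": 0,"dy": 0,"dz": 0,"wx": 0,"wy": 0,"wz": 0,"claw": 124},{"dx": 0,"dy": 0,"dz": 0,"wx": 0,"wy": 0,"wz": 0,"claw": 124}])

```text
clock: 25.75
ee_pos: [0.5169, 0.0811, 0.2134]
eef_rot: [-3.14, 0.001, -1.736]
wrist_force: [0.8, 0.1, 0.2]
finger_gap: 0.514
grip_force: 0.0
```

```bash
python3 c.py; python3 m2.py; python3 - <<'E'
from h import *
a=cv2.imread('pics/c_side.png')[110:350,190:430];b=cv2.imread('pics/c_top.png')[140:300,140:420]
cv2.imwrite('pics/fin.png',np.hstack([cv2.resize(a,(400,400)),cv2.resize(b,(400,229),interpolation=cv2.INTER_CUBIC).repeat(1,0) if 0 else cv2.copyMakeBorder(cv2.resize(b,(400,229)),0,171,0,0,cv2.BORDER_CONSTANT)]))
snap('side')
for t in['spanner_mid','elbow_mid','pliers_mid']: print(t,[(np.round(d['point'],3).tolist()) for d in bot.landmark_of('side',t)])
E
```

```text
25.75
side [[11.3, 149.6, 140.7]]
top []
25.95 [0.51774126 0.08078818 0.21232583] [0.359396   0.35483119 0.26862194] 0.5074800147120406
side front 50 [102.2 107.8 109.9]
side back 164 [108.4 109.7 110.7]
side fore 116 [108.1 109.4 110.8]
side table 985 [108.7 110.4 123. ]
side tnear 290 [108.8 109.9 111.3]
side hub 224 [86.  90.9 92.6]
top front 52 [106.4 109.1 110.3]
top back 362 [106.6 108.4 110.2]
top fore 98 [106.6 108.3 109.8]
top table 314 [106.9 109.1 121.6]
top tnear 49 [107.5 109.  111. ]
top hub 298 [87.3 90.2 92.3]
spanner_mid [[0.473, 0.145, 0.004]]
elbow_mid [[0.456, 0.001, 0.006]]
pliers_mid [[0.677, -0.06, 0.001], [0.609, -0.137, 0.105]]
```

View pics/fin.png

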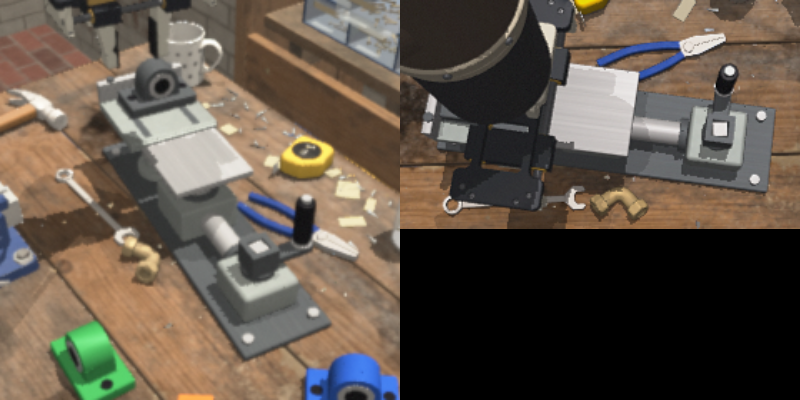

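The picture shows the bearing upright against the fence at (158,85), the crank seated at (258,255), the plate level with the table, and the bystanders where they were. Handing in.

```bash
python3 -c "
from bench import bot
print(bot.job_done())"
```

```text
the job is handed in; nothing more can be done
None
```

The job is handed in at about 26 s of the 72 s allowed, with no verdict returned: plate within about 0.6 mm of the table, bearing upright against the fence, crank down on its shaft, and the spanner, pliers and elbow not visibly moved.

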